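Hang the slide rack on the sprung drain hook

ROBOT

A 6-joint arm with a two-finger parallel gripper is mounted at the origin on the work surface. World frame = base frame: x ahead of the robot, y to its left, z up, the work surface at z = 0. Lengths are in m, angles in rad, forces in N, time in s.
With the tool pointing down it reaches from about 0.225 to 0.875 m from the base axis. Payload 3.4 kg.
Tool frame: the origin (TCP) lies at the very end of the fingers, on their centre line; the grasp point (between the pads) lies 19 mm behind it; z points along the fingers, y is the direction in which the jaws open and shut (so a half turn about z gives the same grasp; the last joint's range is limited). The gripper opens to 85 mm and grips with 20 to 120 N. Pads are 22 mm wide; open, the fingers measure 114 mm over their backs; the gripper's body (76 mm by 85 mm) begins 54 mm behind the grasp point. The pads swing forward as they close: fully open they stand 13 mm farther back than shut.
Start: joints at [-1.259, 0.276, 1.505, -0, 1.361, -0.121], TCP at [0.241, -0.522, 0.231] pointing down, gripper open.
Joint ranges: [-2.89, 2.89], [-0.75, 2.08], [0.22, 2.7], [-1.18, 4.32], [0.11, 2.71], [-2.7, 2.7]. Speed limits (rad/s): [2.57, 2.57, 3.14, 3.14, 3.14, 3.14].

INTERFACE

Orientations are given as a 3x3 rotation matrix whose columns are the frame's x, y, z axes.
In Python, from bench import manip, eyes, models gives the robot as it stands.
- The arm moves only by the tool step_arm, never from a script. Its argument "increments" is a list of rows, each a list of 3 entries, a list of its own where there are three numbers: the closure, from 0 (fully open) to 1 (shut), then the shift along the tool's x, y, z in units of 250 mm (1.0 is 250 mm), then the turn, a rotation vector about the tool's x, y, z in units of 120 degrees (1.0 is 120 degrees). In form: [[jaw, [x, y, z], [ax, ay, az]], ...]. A call has 1 to 5 rows; each row shifts and turns the commanded pose from where the row before left it, along the tool's axes as they then stand; what a row does not reach is not made up. A row lasts 1/8 s, in which the tool goes at most 62.5 mm and 10.7 degrees, less where a joint would pass 70% of its speed; a pose out of reach is approached as far as the arm can. A call with a number of a shift or a turn outside -1 to 1 is refused whole. A call with a gripper value outside its range is refused whole. The fingers move at their own pace and stop on an object; "grip_force" is the grip in N (left out, the last holds). Time passes only in rows, so rows that do not move let the fingers close. It gives the time, the measured TCP pose, the force and the opening at its end, in the units of the state.
- manip.read_state(): the state, without advancing time (a new reading comes with each control period).
- eyes.read_camera(name): name is "side" or "top" or "wrist"; returns the picture (384x512x3 uint8, red, green, blue); there is no depth.
- eyes.calibration(name): a dict with "fx", "fy", "cx", "cy" (pixels), "distortion" ([k1, k2, p1, p2, k3] as OpenCV has them; the pictures are not rectified), "R" (3x3) and "t" (3): a world point X has camera coordinates R X + t. Camera axes: x right, y down, z forward; pixel columns grow to the right and rows downward; lengths in m; the calibration is good to about 2 mm. A picture is of the moment at which its call begins: read the wrist's pose just before it. calibration takes no time and is no camera call; for the wrist camera it gives the pose at the moment of the call.
- manip.hand_in(): hands the job in, once; it reports no verdict.
Trained networks look in the newest picture that a camera, given by its name, has taken for a name from the list of things; names that differ only in an ending like _2 or _b are one class to them, and where a whole thing is asked for, a point or a joint stands for the part that bears it (a point fixed in the world has none). Each returns a list of dicts, best first, with "confidence" (0 to 1); they miss things now and then, are a little off and sometimes report something else, mostly with a low value. They report only what shows in the picture. A call takes as long as a camera call. They do not tell look-alikes from the thing itself.
- models.recognise(camera, name): "uv" ([column, row] in pixels, amid what is visible of it).
- models.regions_of(camera, name): "region" (384x512 bool, what is visible of it) and "uv" ([column, row] in pixels, amid what is visible of it).
- models.tip_of(camera, name): "uv" ([column, row] in pixels: a listed point, or the origin of a listed thing).
The state is a dict: "time_s": time; "joints": joint angles; "qvel": joint speeds; "joint_torque": joint torques, N m; "tcp_pos": TCP position; "orientation": TCP orientation; "force": force on the tool from outside, world axes, zero at the start; "torque": the same for the moment, N m; "width": finger opening in m.
Only numpy, scipy, OpenCV 4.12 (cv2) and the standard library are available. Lean on these libraries where they do the work, as an engineer would, in place of code of your own. Each camera call takes 0.05 s, during which the arm holds its last target.

TASK

Hang the rectangular rack of glass slides up to drain: take the sprung hook by its grip, pull it down beside the rack's handle, slide the hook under the handle, and let the spring raise hook and rack to the top so that the rack hangs freely and upright, clear of the tray. Leave the round basket standing where it is.

Things in the scene. Friction and masses are not known exactly. Their poses are not given: they have to be found in the camera images.
- hook (a joint): Pull-down of the sprung hook, m: 0 at the top, 0.12 at the lower stop; spring 6 N at the top to 10.5 N at the bottom, damped 22 N per m/s. Hook and grip are on an arm from a 350 mm column standing 140 mm beyond (+x of) the grip; the column slides on a rail along the grip's y axis (1.5 N friction, 140 mm each way from mid-tray) and stays where left. The hook cannot turn.
- hook_grip (a point): Middle of the white upright grip, 24 mm wide, 50 tall, 28 mm above its arm; 296 mm over the bench when up. Axes: z up, y along rail, yaw within 0.2 rad. Flat J hook straight below, 36 mm wide (x), 4 thick: seat (inside bottom) at z -118, shank at y -20, free lip at y +20 with its top at z -97, so it opens to +y; underside z -122. When up it passes over the handles.
- rack_handle (a point): Middle of the slide rack's handle: level steel bar, 6 mm thick, along x of the rack (within 0.1 rad of the grip's x), 92 mm free between its uprights, 121 mm over the bench. Below it a rectangular white rack 92 x 64 x 34 mm of glass slides (to 39 mm), 150-290 g. It stands on a tray, 6 mm high, within 10 mm of the hook's line in x. With the hook down 90 to 120 mm its lip passes under the bar.
- basket_handle (a point): Middle of the similar handle, also 121 mm over the bench, of the round steel basket (72 mm across, 34 tall): leave alone. It stands on the same tray, about 150 mm from the rack along y, on either side. A vial and a stopper under 35 mm tall stand between them, below the hook's reach.
Not all that is in view belongs to the job. Leave any blue look-alike of the part that bears rack_handle alone.

How it is judged:
By the outcome, as a careful person would: the job done as asked, in the order asked, and still so for the second after the job is handed in, with the robot touching nothing.
It also fails if it takes over 38 s, if anything falls off the work surface, if the arm or the gripper's body presses on something with over 40 N, if the wrist force passes 120 N, or if a joint passes its speed limit or range.

## Working session

There is one attempt and no reset: what is moved stays moved. The work goes in short steps, Python scripts to look and compute and a tool call to move; the robot and the scene stay as the last step left them, time stands still between calls to the robot, and variables do not carry over. Pictures are saved under pics/ and viewed, and the job is handed in when it is done.

Besides the shell and the picture viewer there is one more tool, called after "Call:" by a JSON object that holds its "method" and its "body". step_arm: Moves the arm, as the interface text tells. Shifts and turns lie within -1 to 1; 1 stands for 250 mm of shift or 120 degrees of turn. Its arguments: {"type":"object","properties":{"increments":{"type":"array"},"grip_force":{"type":"number"}},"required":["increments"]}

```bash
mkdir -p pics; ls; cat > h.py <<'E'
import numpy as np, cv2
from bench import manip, eyes, models
def snap(c,name):
    im=eyes.read_camera(c); cv2.imwrite('pics/'+name+'.png',cv2.resize(im[:,:,::-1],(768,576))); return im
def ray(c,uv,cal=None):
    k=cal or eyes.calibration(c)
    K=np.array([[k['fx'],0,k['cx']],[0,k['fy'],k['cy']],[0,0,1]])
    p=cv2.undistortPoints(np.array([[uv]],float),K,np.array(k['distortion']))[0,0]
    R=np.array(k['R']);t=np.array(k['t'])
    return -R.T@t, R.T@np.array([p[0],p[1],1])
def atz(c,uv,z):
    o,d=ray(c,uv); return o+d*(z-o[2])/d[2]
def tri(*l):
    A=0;b=0
    for c,uv in l:
        o,d=ray(c,uv); d=d/np.linalg.norm(d);P=np.eye(3)-np.outer(d,d);A=A+P;b=b+P@o
    return np.linalg.solve(A,b)
def proj(c,X):
    k=eyes.calibration(c);K=np.array([[k['fx'],0,k['cx']],[0,k['fy'],k['cy']],[0,0,1]])
    return cv2.projectPoints(np.array([X],float),cv2.Rodrigues(np.array(k['R']))[0],np.array(k['t']),K,np.array(k['distortion']))[0][0,0]
E
python3 - <<'E'
from h import *
for c in ['side','top']:
    snap(c,c+'0')
    for n in ['hook_grip','rack_handle','basket_handle']:
        for r in models.tip_of(c,n): print(c,n,r['uv'],round(r['confidence'],2))
    k=eyes.calibration(c);print(np.round(-np.array(k['R']).T@np.array(k['t']),3))
print(manip.read_state())
E
```

```text
pics
side hook_grip [347.3, 124.3] 0.76
side rack_handle [184.7, 235.0] 0.95
side rack_handle [352.6, 237.8] 0.75
side basket_handle [290.2, 199.8] 0.94
[ 0.212 -0.495  0.503]
top hook_grip [297.8, 121.6] 0.8
top rack_handle [316.8, 266.3] 0.97
top rack_handle [234.7, 274.8] 0.84
top rack_handle [303.3, 153.3] 0.73
top basket_handle [229.1, 162.8] 0.77
[0.378 0.008 0.849]
{'time_s': 0.4, 'joints': array([-1.25894265e+00,  2.76004546e-01,  1.50510199e+00, -8.95354187e-06,
        1.36071518e+00, -1.21012003e-01]), 'qvel': array([ 0.0026818 , -0.0021472 , -0.00105692, -0.0005131 ,  0.00174801,
       -0.00053872]), 'joint_torque': array([-7.90872509e-04, -4.16174877e+01, -2.45743275e+01, -2.69939410e-04,
        3.27356101e-03,  5.24688303e-06]), 'tcp_pos': array([ 0.24116307, -0.52190966,  0.2311877 ]), 'orientation': array([[ 9.07766619e-01,  4.19475577e-01, -7.86147428e-05],
       [ 4.19475584e-01, -9.07766593e-01,  2.15323146e-04],
       [ 1.89589638e-05, -2.28440129e-04, -9.99999974e-01]]), 'force': array([ 0.17723072, -0.48218905, -0.5297474 ]), 'torque': array([ 0.03517988, -0.04523325,  0.00052701]), 'width': 0.0859787434420155}
```

View pics/side0.png

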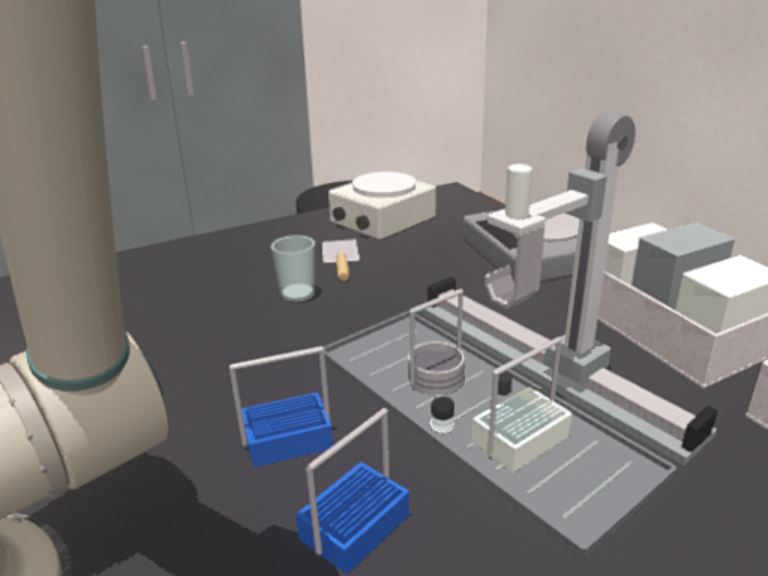

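View pics/top0.png

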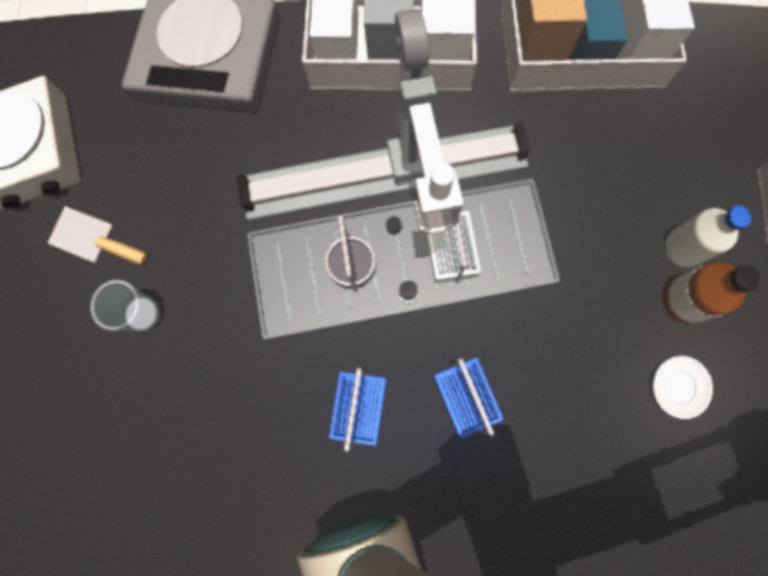

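```bash
python3 - <<'E'
from h import *
t={'grip':(297.8,121.6,.296)}
print('grip tri',tri(('side',(347.3,124.3)),('top',(297.8,121.6))))
print('grip z',atz('side',(347.3,124.3),.296),atz('top',(297.8,121.6),.296))
for u in [(316.8,266.3),(234.7,274.8),(303.3,153.3),(229.1,162.8)]: print('top',u,atz('top',u,.121).round(4))
for u in [(184.7,235),(352.6,237.8),(290.2,199.8)]: print('side',u,atz('side',u,.121).round(4))
E
```

```text
grip tri [ 0.59186492 -0.04053443  0.3002494 ]
grip z [ 0.60198792 -0.03061602  0.296     ] [ 0.59215499 -0.04011612  0.296     ]
top (316.8, 266.3) [ 0.3758 -0.083   0.121 ]
top (234.7, 274.8) [0.3618 0.0696 0.121 ]
top (303.3, 153.3) [ 0.5939 -0.0642  0.121 ]
top (229.1, 162.8) [0.5765 0.0813 0.121 ]
side (184.7, 235) [0.3687 0.0703 0.121 ]
side (352.6, 237.8) [ 0.5971 -0.0701  0.121 ]
side (290.2, 199.8) [0.577 0.084 0.121]
```

```bash
python3 - <<'E'
from h import *
im=cv2.imread('pics/top0.png'); s=cv2.imread('pics/side0.png')
a=cv2.resize(im[130:290,380:500],(450,600),interpolation=cv2.INTER_CUBIC)
cv2.imwrite('pics/ztop.png',a)   # x3.75
b=cv2.resize(s[150:480,410:610],(363,600),interpolation=cv2.INTER_CUBIC)
cv2.imwrite('pics/zside.png',np.hstack([a[:,:400],b]))
for n in ['grip']:
    X=tri(('side',(347.3,124.3)),('top',(297.8,121.6)))
    print(proj('side',X)*1.5,proj('top',X)*1.5)
E
```

```text
[519.469351   186.94174939] [447.44313938 181.1217261 ]
```

View pics/zside.png

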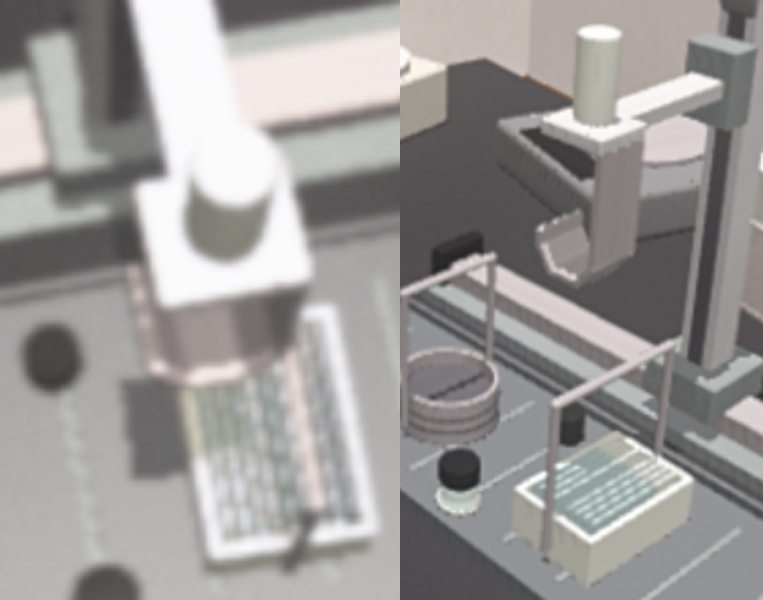

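```bash
python3 - <<'E'
from h import *
T=lambda u:atz('top',np.array(u),.321)
print('top c',atz('top',(295.1,117.3),.321),'base',atz('top',(293.9,126.1),.271))
print('tri',tri(('side',(345.7,128.3)),('top',(294.5,121.7))),atz('side',(345.7,128.3),.296),atz('top',(294.5,121.7),.296))
for u in [(494.3,373.1),(561.5,339)]: print('side h',atz('side',np.array(u)/1.5,.121))
print('top h end',atz('top',np.array((463.5,264.7))/1.5,.121), atz('top',np.array((380+291/3.75,130+360/3.75))/1.5,.121))
for u in [(248,190),(520,142)]: print('rail',atz('top',np.array(u)/1.5,.02))
for u in [(265,335),(558,282),(535,182),(249,234)]: print('tray',atz('top',np.array(u)/1.5,.006))
for u in [(347,218),(351,285)]: print('basket',atz('top',np.array(u)/1.5,.121))
for u in [(412,309),(462,293)]: print('basket side',atz('side',np.array(u)/1.5,.121))
E
```

```text
top c [ 0.58915847 -0.03421633  0.321     ] base [ 0.5943499  -0.03589334  0.271     ]
tri [ 0.59415548 -0.03580698  0.29253432] [ 0.58901544 -0.04315025  0.296     ] [ 0.59205322 -0.03510133  0.296     ]
side h [ 0.5482295  -0.07544847  0.121     ]
side h [ 0.64990286 -0.06136419  0.121     ]
top h end [ 0.54712811 -0.07377193  0.121     ] [ 0.59922151 -0.06783546  0.121     ]
rail [0.69237855 0.23928332 0.02      ]
rail [ 0.76458993 -0.17987058  0.02      ]
tray [0.47142825 0.20831789 0.006     ]
tray [ 0.54579536 -0.22727183  0.006     ]
tray [ 0.70399586 -0.20231854  0.006     ]
tray [0.62640358 0.23835347 0.006     ]
basket [0.61218679 0.07719246 0.121     ]
basket [0.52219673 0.0714191  0.121     ]
basket side [0.54105301 0.07867456 0.121     ]
basket side [0.61468526 0.08173573 0.121     ]
```

Call:
{"method": "step_arm", "body": {"increments": [[0,[0,0,-0.2],[0,0,0.0628]],[0,[0,0,-0.2],[0,0,0.0628]],[0,[0.1,-0.1,-0.1],[0,0,0]],[0,[0.15,-0.15,0],[0,0,0]],[0,[0.15,-0.15,0],[0,0,0]]], "grip_force": 60}}

```text
time_s: 1.02
tcp_pos: [0.3235, -0.4057, 0.3568]
orientation: [[0.986, 0.168, 0.001], [0.168, -0.986, -0.001], [0.001, 0.001, -1.0]]
force: [1.0, -0.1, 0.3]
width: 0.0855
```

Call:
{"method": "step_arm", "body": {"increments": [[0,[0.16,-0.16,0],[0,0,0]],[0,[0.16,-0.16,0],[0,0,0]],[0,[0.16,-0.16,0],[0,0,0]],[0,[0.16,-0.16,0],[0,0,0]],[0,[0.16,-0.16,0],[0,0,0]]]}}

```text
time_s: 1.65
tcp_pos: [0.487, -0.174, 0.3565]
orientation: [[0.986, 0.169, 0.001], [0.169, -0.986, -0.001], [0.001, 0.001, -1.0]]
force: [1.5, -0.2, 0.0]
width: 0.0852
```

```bash
cat >> h.py <<'E'
def todo(X):
    s=manip.read_state();R=np.array(s['orientation']);p=np.array(s['tcp_pos'])
    print('t',s['time_s'],'tcp',p.round(4),'yaw',round(np.arctan2(R[1,0],R[0,0]),4),'tilt',R[:2,2].round(4),'F',np.round(s['force'],2),'w',round(s['width'],4))
    if X is not None: print('units',(R.T@(np.array(X)-p)/.25).round(4))
E
python3 -c "
from h import *
todo([.592,-.036,.36])
snap('wrist','w1')
snap('side','s1')"
```

```text
t 1.65 tcp [ 0.487  -0.174   0.3565] yaw 0.1697 tilt [ 0.0007 -0.0006] F [ 1.46 -0.23  0.01] w 0.0852
units [ 0.5072 -0.4732 -0.014 ]
```

View pics/w1.png

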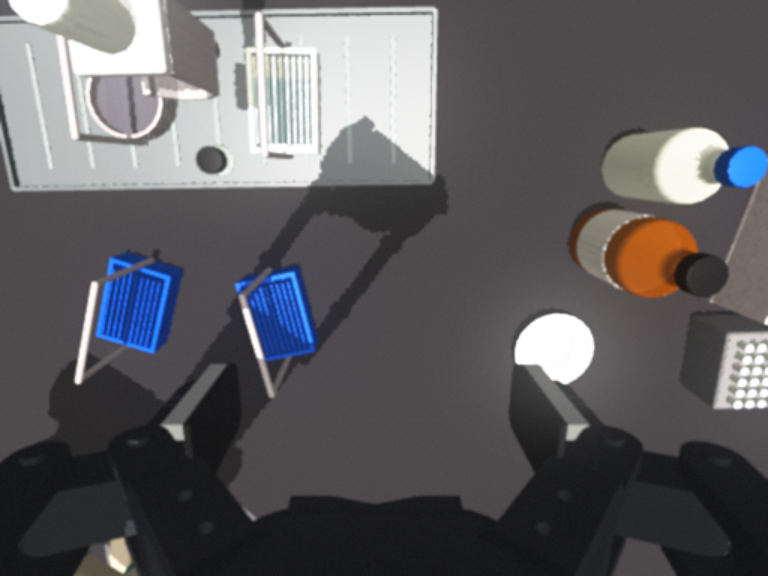

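```bash
python3 - <<'E'
from h import *
for u in [(259,15),(264,155)]: print(atz('wrist',np.array(u)/1.5,.121))
print('griptop',atz('wrist',np.array((42,3))/1.5,.321))
E
```

```text
[ 0.64565961 -0.05608275  0.121     ]
[ 0.54686304 -0.0711802   0.121     ]
griptop [ 0.58828004 -0.03569561  0.321     ]
```

Call:
{"method": "step_arm", "body": {"increments": [[0,[0.15,-0.15,0],[0,0,0]],[0,[0.15,-0.15,0],[0,0,0]],[0,[0.1,-0.1,0],[0,0,0]],[0,[0.05,-0.05,0],[0,0,0]],[0,[0.05,-0.02,0],[0,0,0]]]}}

```text
time_s: 2.38
tcp_pos: [0.5895, -0.039, 0.3564]
orientation: [[0.986, 0.169, -0.0], [0.169, -0.986, -0.001], [-0.001, 0.001, -1.0]]
force: [-0.4, 0.6, 0.4]
width: 0.0853
```

```bash
python3 -c "
from h import *
todo([.592,-.036,.36])
snap('wrist','w2')
a=snap('side','s2')"
```

```text
t 2.375 tcp [ 0.5895 -0.039   0.3564] yaw 0.1696 tilt [-0.0005 -0.0009] F [-0.39  0.64  0.42] w 0.0853
units [ 0.0117 -0.0101 -0.0145]
```

View pics/w2.png

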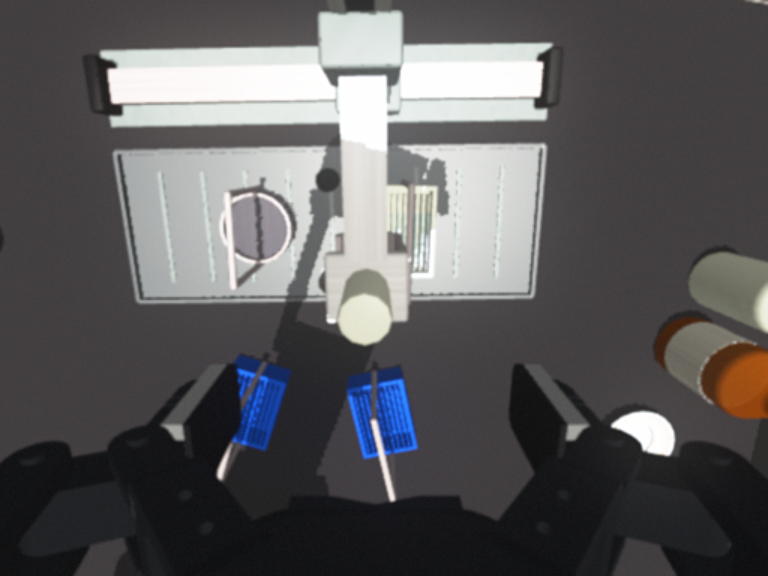

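View pics/s2.png

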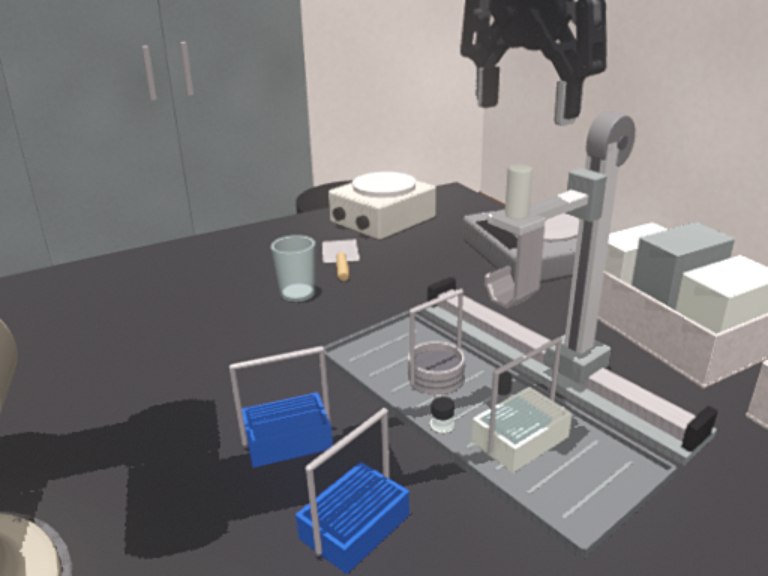

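```bash
python3 - <<'E'
from h import *
print('griptop',atz('wrist',np.array((365,322))/1.5,.321))
for u in [(411,183),(411,270)]: print(atz('wrist',np.array(u)/1.5,.121))
print(proj('wrist',[.592,-.036,.321])*1.5)
E
```

```text
griptop [ 0.59373641 -0.03542944  0.321     ]
[ 0.64705613 -0.06040434  0.121     ]
[ 0.57621269 -0.07406357  0.121     ]
[365.67674177 326.12189258]
```

Call:
{"method": "step_arm", "body": {"increments": [[0,[0.012,-0.013,0.06],[0,0,0]],[0,[0,0,0.1],[0,0,0]],[0,[0,0,0.1],[0,0,0]],[0,[0,0,0.05],[0,0,0]],[0,[0,0,0],[0,0,0]]]}}

```text
time_s: 3.1
tcp_pos: [0.5911, -0.0354, 0.2777]
orientation: [[0.986, 0.168, -0.002], [0.168, -0.986, 0.0], [-0.002, -0.001, -1.0]]
force: [-0.2, -0.7, 0.5]
width: 0.0855
```

```bash
python3 -c "
from h import *
todo([.592,-.0355,.279])
snap('side','s3')"
```

```text
t 3.1 tcp [ 0.5911 -0.0354  0.2777] yaw 0.169 tilt [-0.0022  0.0002] F [-0.18 -0.75  0.45] w 0.0855
units [ 0.0033  0.001  -0.0051]
```

View pics/s3.png

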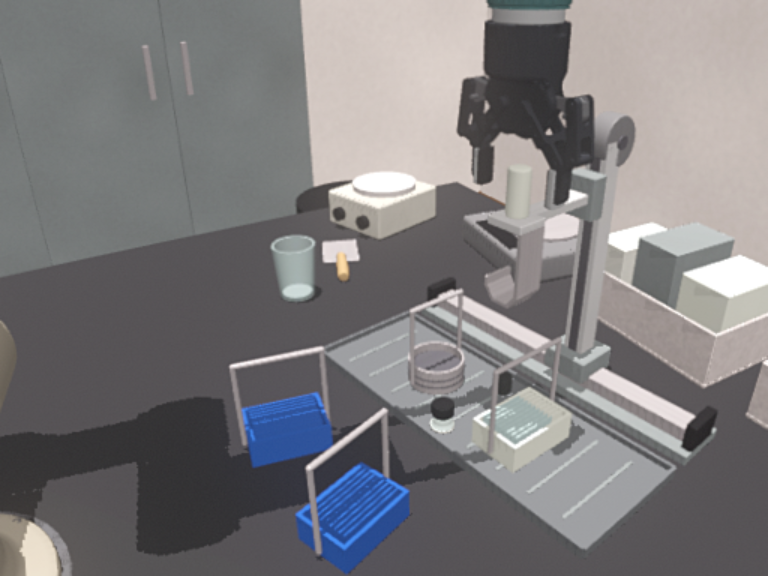

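Call:
{"method": "step_arm", "body": {"increments": [[1,[0,0,0],[0,0,0]],[1,[0,0,0],[0,0,0]],[1,[0,0,0],[0,0,0]],[1,[0,0,0],[0,0,0]],[1,[0,0,0],[0,0,0]]]}}

```text
time_s: 3.78
tcp_pos: [0.5921, -0.0349, 0.2794]
orientation: [[0.986, 0.169, 0.001], [0.169, -0.986, -0.0], [0.001, 0.0, -1.0]]
force: [-1.6, -1.0, 3.1]
width: 0.0228
```

```bash
python3 -c "
from h import *
todo([.592,-.0355,.279])
snap('side','s4')"
```

```text
t 3.775 tcp [ 0.5921 -0.0349  0.2794] yaw 0.1699 tilt [ 0.0009 -0.    ] F [-1.57 -1.02  3.12] w 0.0228
units [-0.0007  0.0024  0.0015]
```

View pics/s4.png

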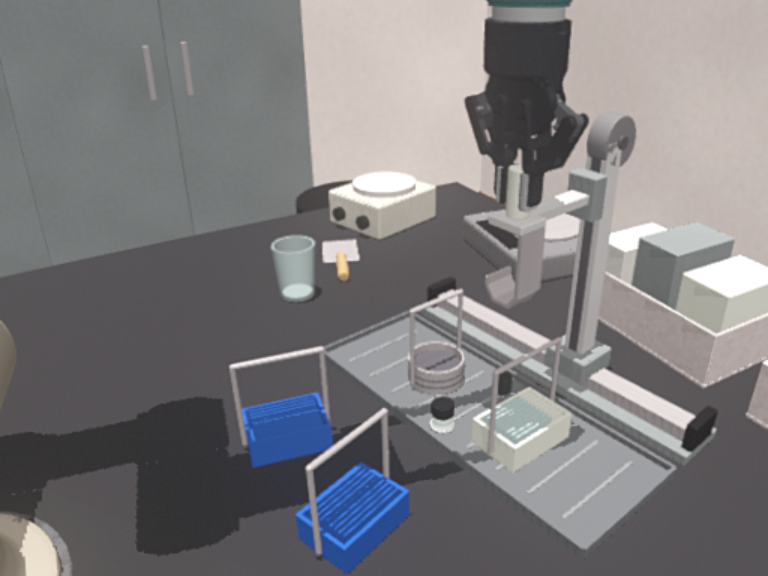

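Call:
{"method": "step_arm", "body": {"increments": [[1,[0,0.04,0],[0,0,0]],[1,[0,0.07,0],[0,0,0]],[1,[0,0.08,0],[0,0,0]],[1,[0,0.07,0],[0,0,0]],[1,[0,0.05,0],[0,0,0]]]}}

```text
time_s: 4.45
tcp_pos: [0.6067, -0.1136, 0.2793]
orientation: [[0.986, 0.168, 0.004], [0.168, -0.986, -0.0], [0.003, 0.001, -1.0]]
force: [3.0, 2.3, 4.2]
width: 0.0226
```

```bash
python3 -c "
from h import *
todo(None)
snap('side','s5');snap('wrist','w5');snap('top','t5')"
```

```text
t 4.45 tcp [ 0.6067 -0.1136  0.2793] yaw 0.1686 tilt [ 0.0036 -0.0005] F [2.97 2.33 4.24] w 0.0226
```

View pics/s5.png

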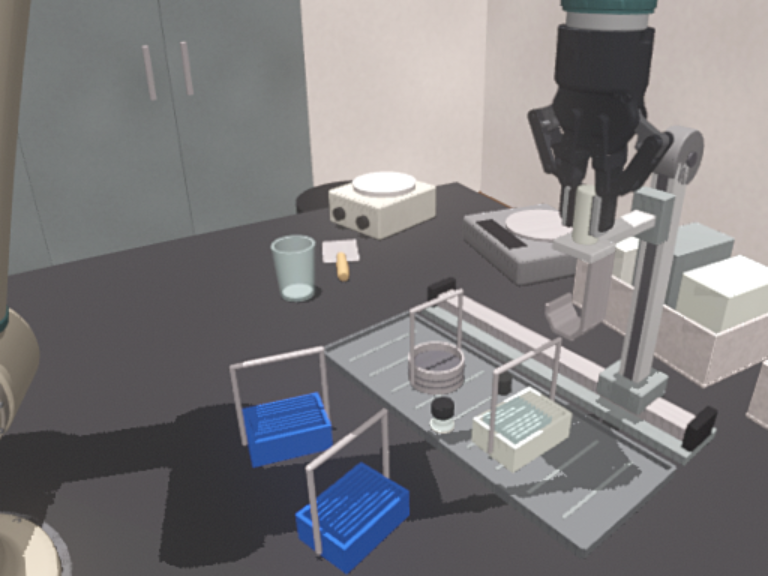

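View pics/w5.png

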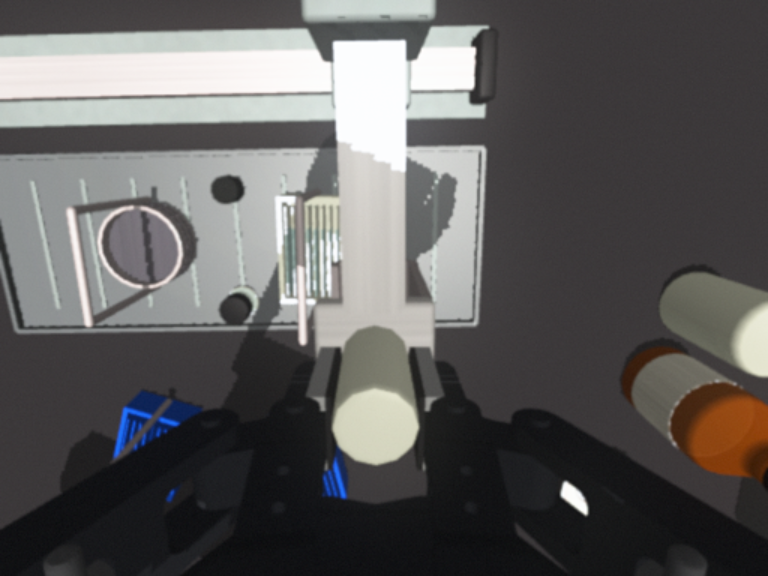

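View pics/t5.png

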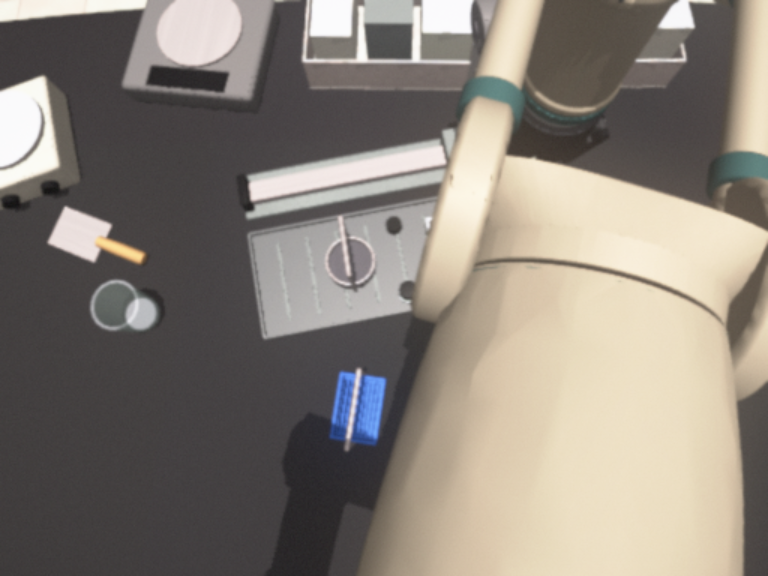

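```bash
python3 - <<'E'
from h import *
s=manip.read_state();R=s['orientation'];p=s['tcp_pos']
for u in [(300,195),(304,343)]:
    X=atz('wrist',np.array(u)/1.5,.121);print(X,(R.T@(X-p))[:2])
for u in [(494.3,373.1),(561.5,339)]:
    X=atz('side',np.array(u)/1.5,.121);print(X,(R.T@(X-p))[:2])
E
```

```text
[ 0.64682629 -0.06041681  0.121     ] [ 0.04784921 -0.04760623]
[ 0.5451025  -0.07592854  0.121     ] [-0.05503612 -0.04928304]
[ 0.5482295  -0.07544847  0.121     ] [-0.05187288 -0.04923468]
[ 0.64990286 -0.06136419  0.121     ] [ 0.05072457 -0.04615885]
```

Call:
{"method": "step_arm", "body": {"increments": [[1,[0,0,0.03],[0,0,0]],[1,[0,0,0.05],[0,0,0]],[1,[0,0,0.06],[0,0,0]],[1,[0,0,0.06],[0,0,0]],[1,[0,0,0.06],[0,0,0]]], "grip_force": 80}}

```text
time_s: 5.22
tcp_pos: [0.6069, -0.1143, 0.2157]
orientation: [[0.986, 0.168, 0.006], [0.168, -0.986, -0.003], [0.005, 0.004, -1.0]]
force: [0.6, -1.3, 10.7]
width: 0.0221
```

Call:
{"method": "step_arm", "body": {"increments": [[1,[0,0,0.06],[0,0,0]],[1,[0,0,0.06],[0,0,0]],[1,[0,0,0.03],[0,0,0]],[1,[0,0,0.02],[0,0,0]],[1,[0,0,0],[0,0,0]]]}}

```text
time_s: 5.85
tcp_pos: [0.6069, -0.1142, 0.1728]
orientation: [[0.986, 0.168, 0.004], [0.168, -0.986, -0.003], [0.004, 0.004, -1.0]]
force: [2.1, -0.3, 10.0]
width: 0.0228
```

```bash
python3 -c "
from h import *
todo(None)
snap('side','s6');snap('wrist','w6')"
```

```text
t 5.85 tcp [ 0.6069 -0.1142  0.1728] yaw 0.1688 tilt [ 0.0045 -0.0031] F [ 2.08 -0.32  9.97] w 0.0228
```

View pics/s6.png

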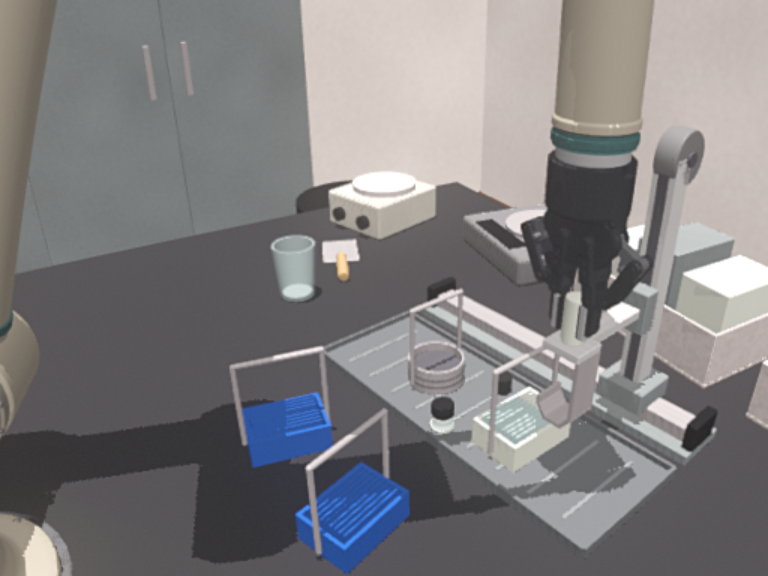

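View pics/w6.png

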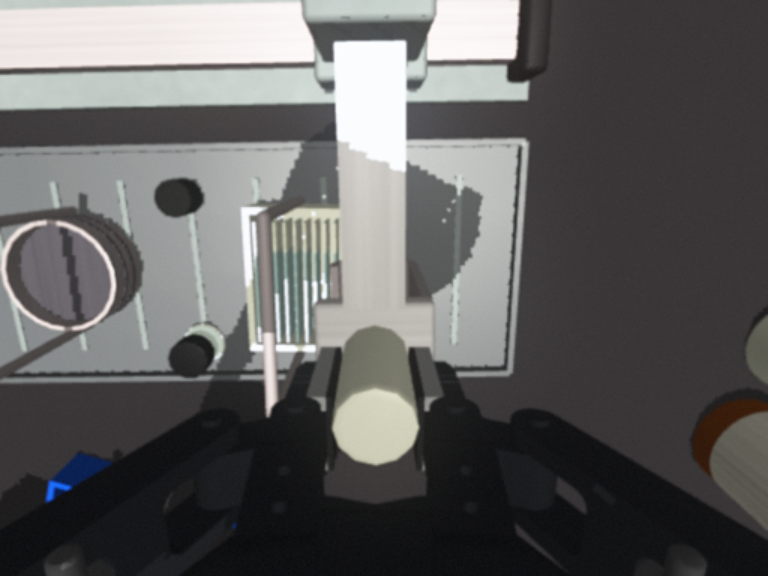

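Call:
{"method": "step_arm", "body": {"increments": [[1,[0,-0.03,0],[0,0,0]],[1,[0,-0.045,0],[0,0,0]],[1,[0,-0.05,0],[0,0,0]],[1,[0,-0.045,0],[0,0,0]],[1,[0,-0.024,0],[0,0,0]]]}}

```text
time_s: 6.58
tcp_pos: [0.5979, -0.0661, 0.173]
orientation: [[0.986, 0.168, 0.003], [0.168, -0.986, -0.003], [0.002, 0.004, -1.0]]
force: [-0.1, -2.3, 10.5]
width: 0.0228
```

Call:
{"method": "step_arm", "body": {"increments": [[1,[0,0,0],[0,0,0]],[1,[0,0,0],[0,0,0]]]}}

```text
time_s: 6.82
tcp_pos: [0.5978, -0.0654, 0.1729]
orientation: [[0.986, 0.168, 0.003], [0.168, -0.986, -0.002], [0.002, 0.002, -1.0]]
force: [-0.2, 1.1, 9.6]
width: 0.0221
```

```bash
python3 -c "
from h import *
todo(None)
a=snap('side','s7');cv2.imwrite('pics/s7z.png',cv2.resize(a[180:330,280:430,::-1],(600,600),interpolation=cv2.INTER_CUBIC));snap('wrist','w7')"
```

```text
t 6.825 tcp [ 0.5978 -0.0654  0.1729] yaw 0.1692 tilt [ 0.0027 -0.0016] F [-0.23  1.1   9.63] w 0.0221
```

View pics/s7z.png

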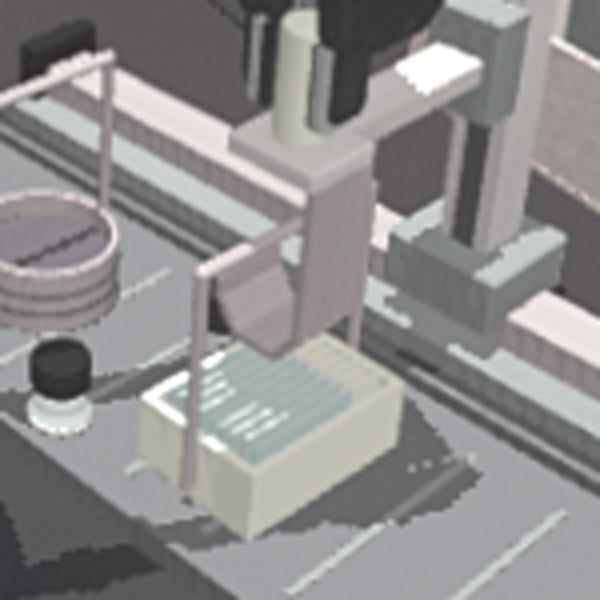

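View pics/w7.png

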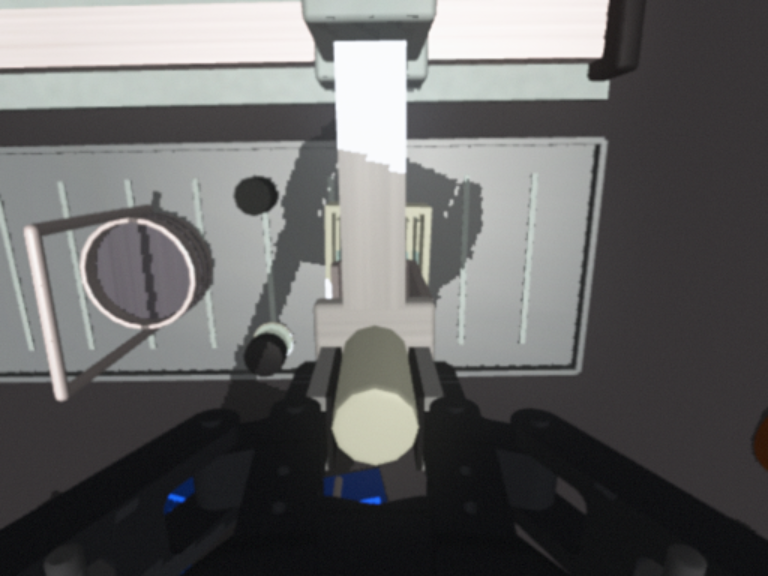

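Call:
{"method": "step_arm", "body": {"increments": [[1,[0,0,-0.03],[0,0,0]],[1,[0,0,-0.05],[0,0,0]],[1,[0,0,-0.05],[0,0,0]],[1,[0,0,-0.03],[0,0,0]],[1,[0,0,-0.02],[0,0,0]]]}}

```text
time_s: 7.55
tcp_pos: [0.5978, -0.0655, 0.2177]
orientation: [[0.986, 0.168, 0.003], [0.168, -0.986, -0.001], [0.002, 0.002, -1.0]]
force: [0.5, 1.5, 7.2]
width: 0.0222
```

Call:
{"method": "step_arm", "body": {"increments": [[1,[0,0,-0.015],[0,0,0]],[1,[0,0,-0.015],[0,0,0]],[1,[0,0,-0.015],[0,0,0]],[1,[0,0,-0.015],[0,0,0]],[1,[0,0,-0.015],[0,0,0]]]}}

```text
time_s: 8.18
tcp_pos: [0.5975, -0.0642, 0.2354]
orientation: [[0.986, 0.169, 0.001], [0.169, -0.986, -0.001], [0.001, 0.001, -1.0]]
force: [2.8, -0.2, 3.6]
width: 0.0223
```

```bash
python3 -c "
from h import *
todo(None)
a=snap('side','s8')"
```

```text
t 8.175 tcp [ 0.5975 -0.0642  0.2354] yaw 0.1695 tilt [ 0.0014 -0.001 ] F [ 2.8  -0.23  3.6 ] w 0.0223
```

View pics/s8.png

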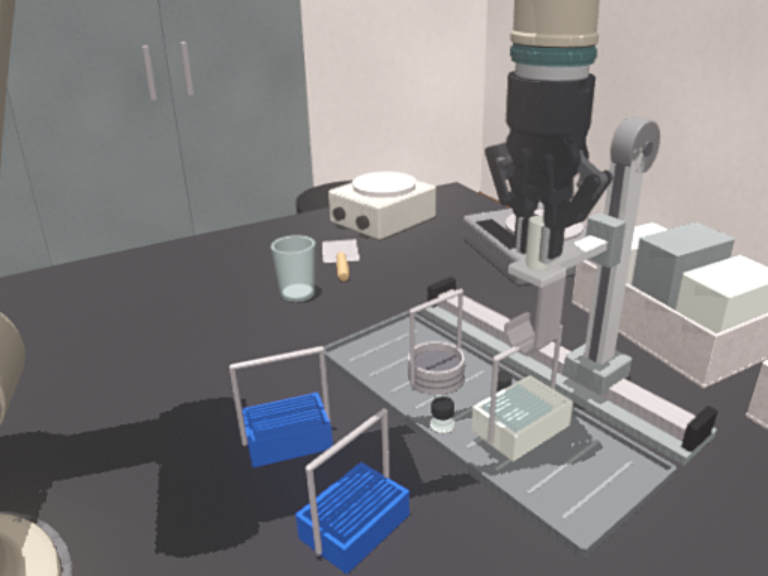

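Call:
{"method": "step_arm", "body": {"increments": [[1,[0,0,-0.02],[0,0,0]],[1,[0,0,-0.02],[0,0,0]],[1,[0,0,-0.02],[0,0,0]],[1,[0,0,-0.02],[0,0,0]],[1,[0,0,-0.02],[0,0,0]]]}}

```text
time_s: 8.85
tcp_pos: [0.5973, -0.0636, 0.2605]
orientation: [[0.986, 0.169, 0.001], [0.169, -0.986, -0.0], [0.001, 0.0, -1.0]]
force: [4.5, -0.9, 4.0]
width: 0.022
```

Call:
{"method": "step_arm", "body": {"increments": [[1,[0,0,-0.02],[0,0,0]],[1,[0,0,-0.02],[0,0,0]],[1,[0,0,-0.015],[0,0,0]],[1,[0,0,-0.01],[0,0,0]],[1,[0,0,0],[0,0,0]]]}}

```text
time_s: 9.48
tcp_pos: [0.5973, -0.0635, 0.2768]
orientation: [[0.986, 0.169, 0.001], [0.169, -0.986, -0.0], [0.001, 0.0, -1.0]]
force: [4.5, -0.5, 3.9]
width: 0.0224
```

Call:
{"method": "step_arm", "body": {"increments": [[1,[0,0,0],[0,0,0]],[1,[0,0,0],[0,0,0]],[1,[0,0,0],[0,0,0]],[1,[0,0,0],[0,0,0]],[1,[0,0,0],[0,0,0]]]}}

```text
time_s: 10.1
tcp_pos: [0.5973, -0.0635, 0.2766]
orientation: [[0.986, 0.169, 0.001], [0.169, -0.986, -0.0], [0.001, 0.0, -1.0]]
force: [5.1, 0.4, 4.0]
width: 0.0225
```

```bash
python3 -c "
from h import *
todo(None)
a=snap('side','s9')"
```

```text
t 10.1 tcp [ 0.5973 -0.0635  0.2766] yaw 0.1699 tilt [ 0.0013 -0.0001] F [5.07 0.39 3.99] w 0.0225
```

View pics/s9.png

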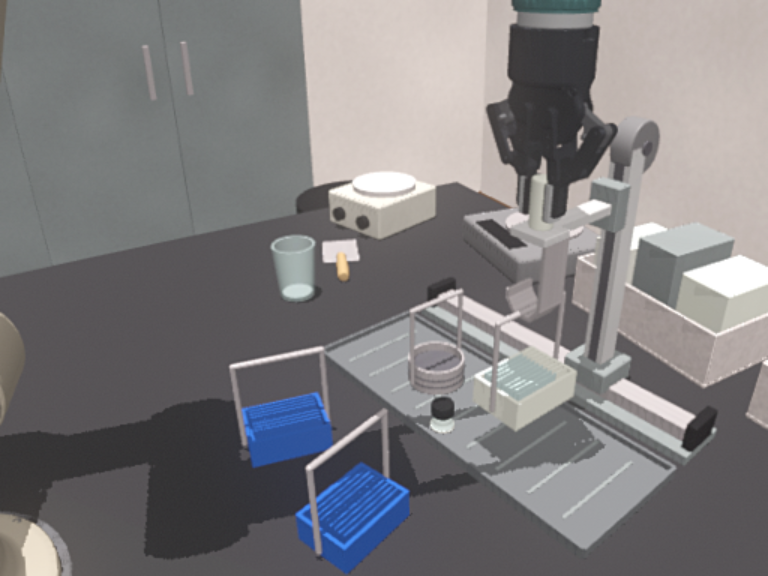

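Call:
{"method": "step_arm", "body": {"increments": [[0.7,[0,0,0],[0,0,0]],[0.65,[0,0,0],[0,0,0]],[0.5,[0,0,0],[0,0,0]],[0.2,[0,0,0],[0,0,0]],[0,[0,0,0],[0,0,0]]], "grip_force": 20}}

```text
time_s: 10.78
tcp_pos: [0.5966, -0.0635, 0.2762]
orientation: [[0.986, 0.169, -0.001], [0.169, -0.986, 0.0], [-0.001, -0.0, -1.0]]
force: [0.4, -0.3, 0.2]
width: 0.0768
```

Call:
{"method": "step_arm", "body": {"increments": [[0,[0,0,0],[0,0,0]],[0,[0,0,0],[0,0,0]]]}}

```text
time_s: 11.02
tcp_pos: [0.5968, -0.0636, 0.2763]
orientation: [[0.986, 0.169, -0.0], [0.169, -0.986, -0.0], [-0.0, 0.0, -1.0]]
force: [-0.1, -0.8, 0.1]
width: 0.0854
```

```bash
python3 -c "
from h import *
todo(None)
a=snap('side','s10');snap('wrist','w10')"
```

```text
t 11.025 tcp [ 0.5968 -0.0636  0.2763] yaw 0.1698 tilt [-0.     -0.0001] F [-0.11 -0.83  0.12] w 0.0854
```

View pics/s10.png

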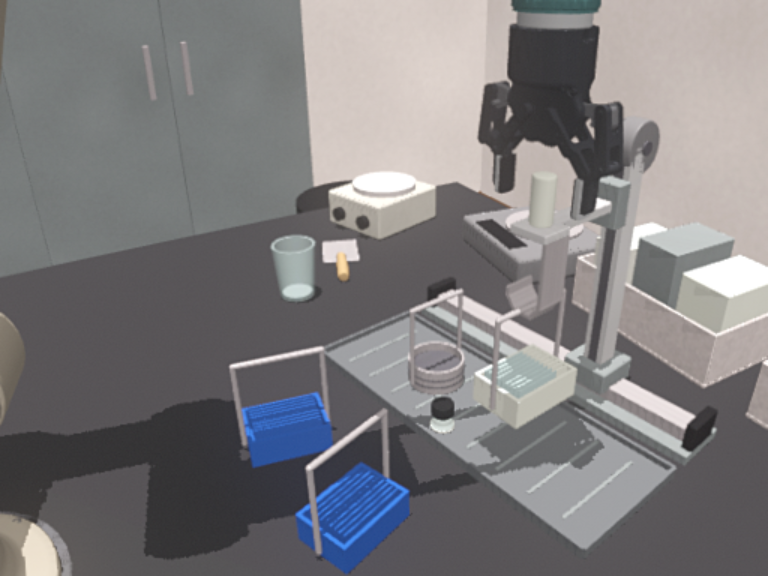

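View pics/w10.png

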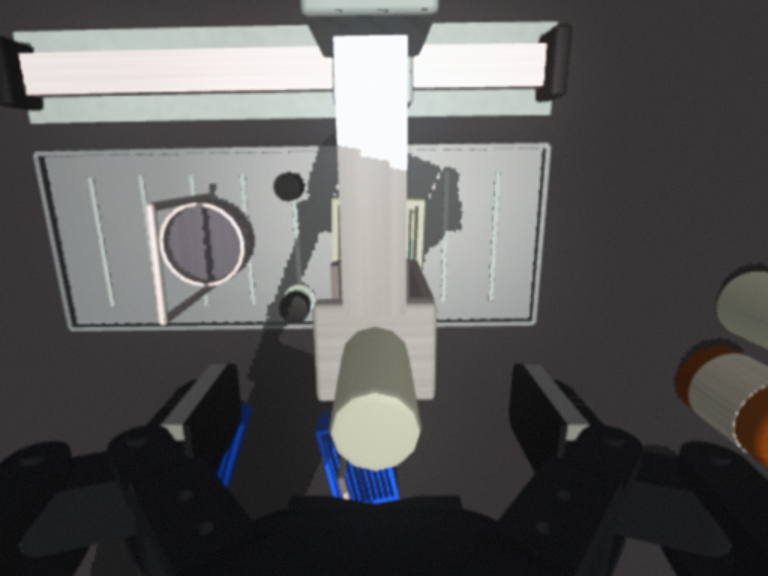

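Released cleanly; the hook rose the last couple of mm. Retreat straight up, then back.

Call:
{"method": "step_arm", "body": {"increments": [[0,[0,0,-0.05],[0,0,0]],[0,[0,0,-0.1],[0,0,0]],[0,[0,0,-0.15],[0,0,0]],[0,[0,0,-0.15],[0,0,0]],[0,[-0.1,0,-0.05],[0,0,0]]]}}

```text
time_s: 11.75
tcp_pos: [0.5739, -0.068, 0.4044]
orientation: [[0.985, 0.17, 0.006], [0.17, -0.985, -0.001], [0.005, 0.002, -1.0]]
force: [-0.6, -0.5, 0.0]
width: 0.0856
```

Call:
{"method": "step_arm", "body": {"increments": [[0,[-0.15,0.1,0],[0,0,0]],[0,[-0.15,0.1,0],[0,0,0]],[0,[-0.15,0.1,0],[0,0,0]],[0,[-0.1,0.1,0],[0,0,0]],[0,[0,0,0],[0,0,0]]]}}

```text
time_s: 12.38
tcp_pos: [0.4524, -0.1911, 0.4026]
orientation: [[0.986, 0.165, 0.001], [0.165, -0.986, -0.002], [0.001, 0.002, -1.0]]
force: [-0.1, 0.9, -0.2]
width: 0.0853
```

Call:
{"method": "step_arm", "body": {"increments": [[0,[0,0,0],[0,0,0]],[0,[0,0,0],[0,0,0]],[0,[0,0,0],[0,0,0]],[0,[0,0,0],[0,0,0]],[0,[0,0,0],[0,0,0]]]}}

```text
time_s: 13.0
tcp_pos: [0.4537, -0.1894, 0.4012]
orientation: [[0.986, 0.169, -0.0], [0.169, -0.986, 0.0], [-0.0, -0.0, -1.0]]
force: [-0.1, -0.2, -0.7]
width: 0.0856
```

```bash
python3 -c "
from h import *
todo(None)
a=snap('side','s11');
cv2.imwrite('pics/s11z.png',cv2.resize(a[90:310,250:450,::-1],(545,600),interpolation=cv2.INTER_CUBIC))
b=snap('side','s12'); print('diff',np.abs(a.astype(int)-b).mean())
for n in ['hook_grip','rack_handle','basket_handle']:
    print(n,[(r['uv'],round(r['confidence'],2)) for r in models.tip_of('side',n)])
for z in (.181,): print(proj('side',[.597,-.066,z]))
print(atz('side',(345.7,128.3),.296))
"
```

```text
t 13.0 tcp [ 0.4537 -0.1894  0.4012] yaw 0.1703 tilt [-0.0002  0.    ] F [-0.11 -0.19 -0.68] w 0.0856
diff 0.8742133246527778
hook_grip [([363.2, 130.8], 0.78)]
rack_handle [([350.6, 200.7], 0.95), ([231.4, 291.8], 0.81)]
basket_handle [([292.3, 199.9], 0.92)]
[354.06619953 203.63430423]
[ 0.58901544 -0.04315025  0.296     ]
```

View pics/s11z.png

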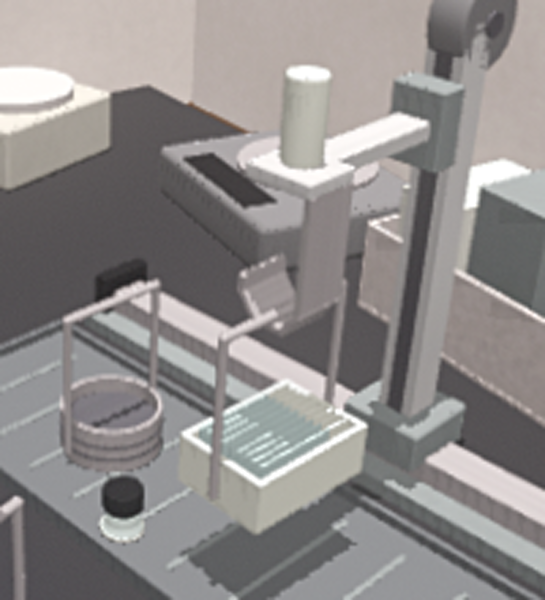

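```bash
python3 -c "
from h import *
f=lambda X:((proj('side',X)-[250,90])*2.725).round(1)
d=np.array([.0508,.007,0])
c=np.array([.598,-.0655,.181])
print(f(c-d),f(c+d),'base: ',[f(c+[0,0,-.081]+s*d) for s in (-.9,.9)])
m=[f(c-d+[0,0,-.003]),f(c+d+[0,0,.003])];print(m)
a=snap('side','s13');
cv2.imwrite('pics/s13z.png',cv2.resize(a[90:310,250:450,::-1],(545,600),interpolation=cv2.INTER_CUBIC))
b=cv2.imread('pics/s11z.png');e=cv2.imread('pics/s13z.png');print(cv2.phaseCorrelate(cv2.cvtColor(b,6)[300:540,170:380].astype('float32'),cv2.cvtColor(e,6)[300:540,170:380].astype('float32')))
snap('top','t13')
"
```

```text
[218.3 338.3] [344.8 281.7] base:  [array([216.5, 457.3]), array([325.1, 400.7])]
[array([218. , 343.1]), array([345.3, 277.2])]
((0.010986029844048062, 0.006559331752967523), 0.9822394059028154)
```

View pics/t13.png

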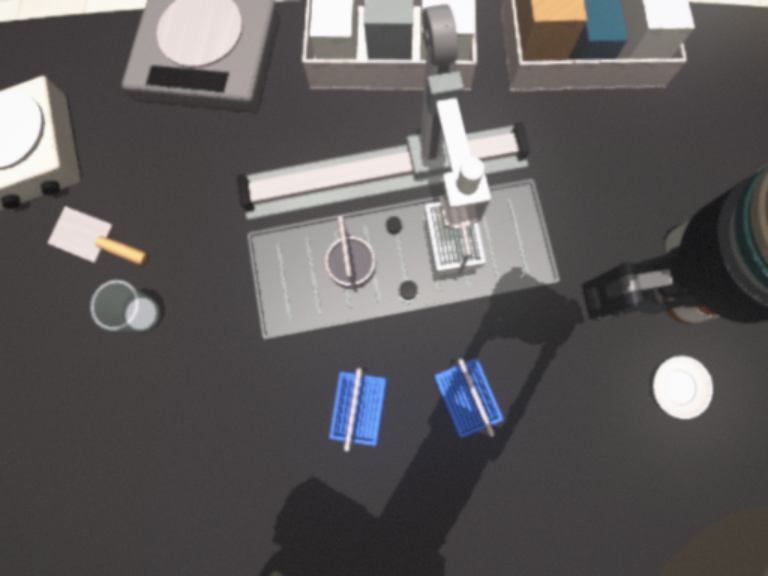

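The bar sits level at its expected raised height, the rack is still, and the basket hasn't moved. I'm handing it in.

```bash
python3 -c "
from h import *
print(manip.hand_in())"
```

```text
the job is handed in; nothing more can be done
None
```

The slide rack is hanging from the hook at the top, upright and clear of the tray. I handed the job in at about 13 s of the 38 s allowed.

**What I did:** I gripped the hook and slid it up along the rail, past the rack handle. I pulled it down about 106 mm, moved it back so it sat under the bar, and eased it up with the spring. I let go about 3 mm short of the top, the spring took it up the rest, and the arm backed well away.

**Last checks:**
- **Height and level:** in the side picture, the bar's visible end is within about 4 pixels of the enlarged crop of where a level bar at 181 mm should appear, which is the fully raised height. The bar's far end is mostly hidden by the hook. The network's handle point was about 4–5 pixels off that prediction in the camera picture.
- **Stillness:** two pictures taken just before hand-in showed no movement of the rack.
- **Everything else:** the round basket, vial, stopper and blue racks are where they were. The gripper is open, touching nothing, and reads almost no force.

No check failed. Early on, the side and top cameras disagreed by about 10 mm on where the grip was. I settled that from enlarged pictures and the wrist camera before gripping.

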